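# Slide the top test plate off its stack into the viewing corner

### The job

Slide the top test plate sideways off its stack onto the raised viewing deck until it rests against the side fence there, then slide it forward along that fence, in under the lip of the end fence, until it is fully home in the corner, both feeler pins pushed in. Slide it flat, never lifting it, press gently because the plates are glass, and leave the plates under it and everything else on the table undisturbed; let go when done.

Things in the scene. Friction and masses are not known exactly. Their poses are not given: they have to be found in the camera images.
- station: fixed grey station, 195 (its x) x 240 (its y) mm; origin at its underside on the table; its x points away from the robot (forward), its y to the left, turned by up to 0.35 rad. Its right part is a low platform, top 20 mm above the table, y = -130 to -7 mm, x = -85 to +110 mm, with the stack of four plates near (-25, -65) mm; its left part is the raised viewing deck
- deck (a point): a point on the surface of the viewing deck, 60 mm left of and 30 mm beyond the station's origin, axes as the station's. The deck is flat, 42.5 mm above the table, from y = -7 to +115 mm and x = -85 to +110 mm of the station: 1.5 mm lower than the underside of the top plate, with about 18 mm of open gap between the stack and the deck's edge. It carries two fences
- side_feeler (a joint): brass pin, 6 mm across, standing 6 mm out of the side fence at station x = -3 mm; reads how far it is pushed in: 0 untouched, 0.006 when the plate's left edge lies against the fence; very weak spring (under 0.1 N). Side fence: fixed aluminium bar along the station's x, 130 mm long, 10 thick, 14 high, its right face near station y = +98 mm, but up to 10 mm off either way, unmeasured
- end_feeler (a joint): same pin in the near face of the end fence, 0.006 when the plate's far edge lies against it. End fence: fixed aluminium bar along the station's y, 70 mm long, centred at y = +60 mm, 11.5 high, its face near station x = +78 mm but up to 10 mm off either way, unmeasured. A 3 mm thick lip on its top overhangs 10 mm towards the robot, 11.5 mm above the deck
- plate_1_mid (a point): centre (half-way up) of the top plate, to be slid: flat white glass test plate with printed dots, 100 (its x) x 80 (its y) x 8 mm, about 0.1 kg, loose on plate 2; axes as the station's within 0.1 rad. It slides at about 1 N or less. A finger pressing it with over 25 N cracks it
- plate_2_mid (a point): centre (half-way up) of the second plate, directly under the top one, same make and size; the plates of the stack are out of line with one another by a few mm, so its edge may stand out below the top plate's edge. To be left where it is
- plate_3_mid (a point): centre of the third plate, same make and size. To be left where it is
- plate_4_mid (a point): centre of the lowest plate, same make and size, lying on the platform, underside 20 mm above the table. To be left where it is
- lens: loose round trial lens, 36 mm across, 4 mm thick, lying on the platform beyond the stack; origin at its underside. A bystander
- occluder: black paddle (eye cover), 52 mm disc with a handle, 156 mm long, 4 mm thick, lying on the table between robot and station; origin at its underside. A bystander
- drops: small bottle, 28 mm across, 60 mm high, standing to the right of the station; origin at its underside. A bystander
- mug: mug, 76 mm across, 90 mm high, on the left of the table. A bystander
- gel: clear bottle, 60 mm across, 150 mm high, on the left of the table. A bystander
- trial_frame: steel spectacle-like trial frame, 120 mm wide, 115 mm deep, on the right of the table. A bystander
Things that resemble listed ones, but are neither listed nor needed, are in the scene too. Leave any turquoise look-alike of the part that bears plate_1_mid alone.

How it is judged:
By the outcome, as a careful person would: the job done as asked, in the order asked, and still so for the second after the job is handed in, with the robot touching nothing.
It also fails if it takes over 64 s, if anything falls off the work surface, if the arm or the gripper's body presses on something with over 40 N, if the wrist force passes 120 N, or if a joint passes its speed limit or range.

### The arm

A 6-joint arm with a two-finger parallel gripper is mounted at the origin on the work surface. World frame = base frame: x ahead of the robot, y to its left, z up, the work surface at z = 0. Lengths are in m, angles in degrees, forces in N, time in s.
With the tool pointing down it reaches from about 0.25 to 0.775 m from the base axis. Payload 4 kg.
Tool frame: the origin (TCP) lies at the very end of the fingers, on their centre line; the grasp point (between the pads) lies behind it (env.tcp_to_grasp is the z of the grasp point in the tool frame, in m); z points along the fingers, x is the direction in which the jaws open and shut, and the axes are right-handed (so a half turn about z gives the same grasp; the last joint's range is limited). The gripper opens to 94 mm and grips with 3 to 60 N. Pads are 16 mm wide; open, the fingers measure 119 mm over their backs; the gripper's body (75 mm by 177 mm) begins 78 mm behind the grasp point.
Start: joints at [64.395, 4.996, 78.535, -0, 96.463, -5.907], TCP at [0.185, 0.518, 0.206] pointing down, gripper open.
Joint ranges: [-177.83, 177.83], [-43.37, 116.18], [15.69, 146.23], [-61.86, 241.86], [9.47, 152.12], [-147.06, 147.06]. Speed limits (degrees/s): [159.86, 159.86, 180, 180, 180, 180].

### API

Orientations are given as a 3x3 rotation matrix whose columns are the frame's x, y, z axes.
In Python, from station import env gives the robot as it stands. Calls block until the motion is done:
- env.reach(position, orientation): joint-space move of the TCP to a pose.
- env.servo_line(position, rotation=None, velocity=0.15): straight line of the TCP; rotation=None keeps the orientation; velocity is the mean speed in m/s.
- env.set_joints(angles): joint-space move.
- env.gripper_to(opening, force=None): opening from 0.0 (shut) to 1.0 (fully open); force is the grip in N (None keeps the last); returns when the fingers have stopped.
- env.hold(seconds).
- env.ik(position, orientation): joint angles nearest the present ones, or None.
- env.get_state(): the state.
- env.get_image(name): name is "side" or "top"; returns a dict with "color" (480x640x3 uint8, red, green, blue), "fx", "fy", "cx", "cy" (pixels), "k1" (the pictures are not rectified: a ray, as slopes to the right and down, at radius r is drawn at 1 + k1 r^2 times it, then the intrinsics apply), "rvec" (rotation vector, rad) and "tvec" (3), from world to camera coordinates, as OpenCV has them. Camera axes: x right, y down, z forward; pixel columns grow to the right and rows downward; lengths in m; the calibration is good to about 2 mm. A picture is of the moment at which its call begins. There is no depth.
A pose or a line that the arm cannot do raises env.Unreachable and nothing moves.
- env.hand_in(): hands the job in, once; it reports no verdict.
The state is a dict: "t": time; "q": joint angles; "joint_velocities": joint speeds; "tau": joint torques, N m; "tcp_pos": TCP position; "tcp_rot": TCP orientation; "contact_force": force on the tool from outside, world axes, zero at the start; "wrist_torque": the same for the moment, N m; "width": opening from 0.0 (shut) to 1.0 (fully open).
Only numpy, scipy, OpenCV 4.12 (cv2) and the standard library are available. Lean on these libraries where they do the work, as an engineer would, in place of code of your own. Each camera call takes 0.05 s, during which the arm holds its last target.

## Working session

There is one attempt and no reset: what is moved stays moved. The work goes in short steps, each a Python script; the robot and the scene stay as the last script left them, time stands still between calls to the robot, and variables do not carry over. Pictures are saved under pics/ and viewed, and the job is handed in when it is done.

```bash
ls; mkdir -p pics; python3 - <<'E'
from station import env
import cv2
s=env.get_state();print(s['t'],s['tcp_pos'],s['tcp_rot'],s['contact_force'],env.tcp_to_grasp,[a for a in dir(env) if a[0]!='_'])
for n in('top','side'):
    i=env.get_image(n);cv2.imwrite(f'pics/{n}0.png',i['color'][:,:,::-1]);print({k:v for k,v in i.items() if k!='color'})
E
```

```text
pics
0.0 [0.18516609 0.51731344 0.20432005] [[ 3.37056045e-01  9.41484167e-01 -8.86655451e-04]
 [ 9.41482158e-01 -3.37057164e-01 -1.95282276e-03]
 [-2.13740528e-03 -1.76559573e-04 -9.99997700e-01]] [-0.35361156 -0.05042096 -0.02002377] -0.0188 ['Unreachable', 'get_image', 'get_state', 'gripper_to', 'hand_in', 'hold', 'ik', 'reach', 'servo_line', 'set_joints', 'tcp_to_grasp']
{'fx': 556.6240819170546, 'fy': 556.6240819170546, 'cx': 315.04258992298134, 'cy': 239.5971184788333, 'k1': -0.135532196867753, 'rvec': array([ 2.16826439, -2.13306553,  0.15480093]), 'tvec': array([-0.01598731,  0.58959458,  1.25209808])}
{'fx': 470.9640347876032, 'fy': 470.9640347876032, 'cx': 314.3030500678268, 'cy': 239.31441953093926, 'k1': 0.01610150808946169, 'rvec': array([ 0.6458659 , -2.49618063,  1.35191226]), 'tvec': array([0.50999793, 0.21404792, 0.97006907])}
```

View pics/top0.png

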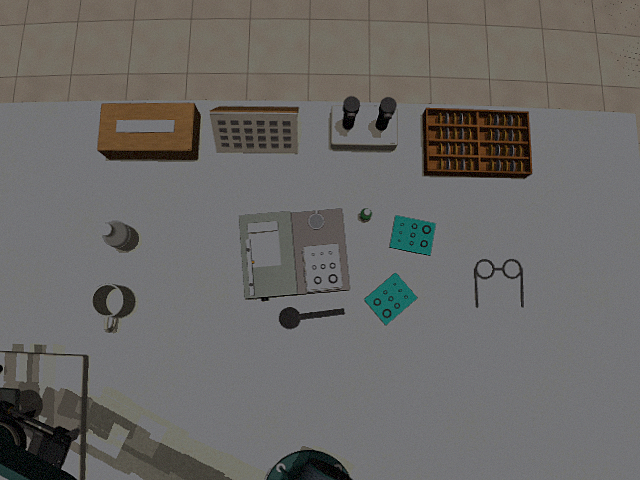

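View pics/side0.png

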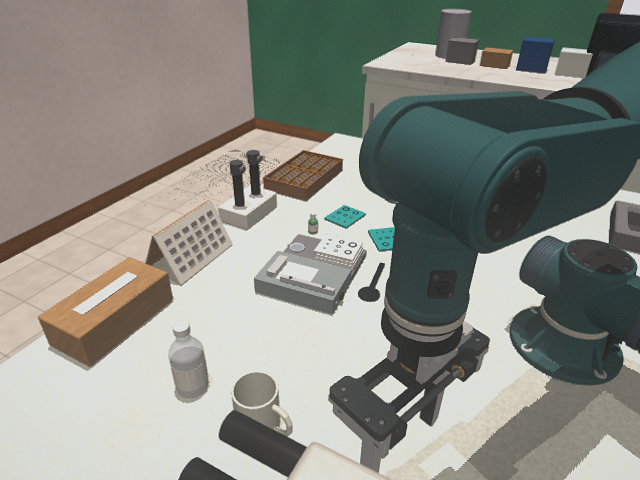

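The top view shows the station at about (295,253), the white stack at (322,268) and the fences on the left at (248,265) and (262,228). The side view has the station at (310,270). I'll enlarge both.

```bash
python3 - <<'E'
import cv2
a=cv2.imread('pics/top0.png')[195:310,230:385];cv2.imwrite('pics/top0z.png',cv2.resize(a,None,fx=5,fy=5,interpolation=cv2.INTER_CUBIC))
a=cv2.imread('pics/side0.png')[205:315,245:400];cv2.imwrite('pics/side0z.png',cv2.resize(a,None,fx=5,fy=5,interpolation=cv2.INTER_CUBIC))
E
```

```text
(no output)
```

View pics/top0z.png

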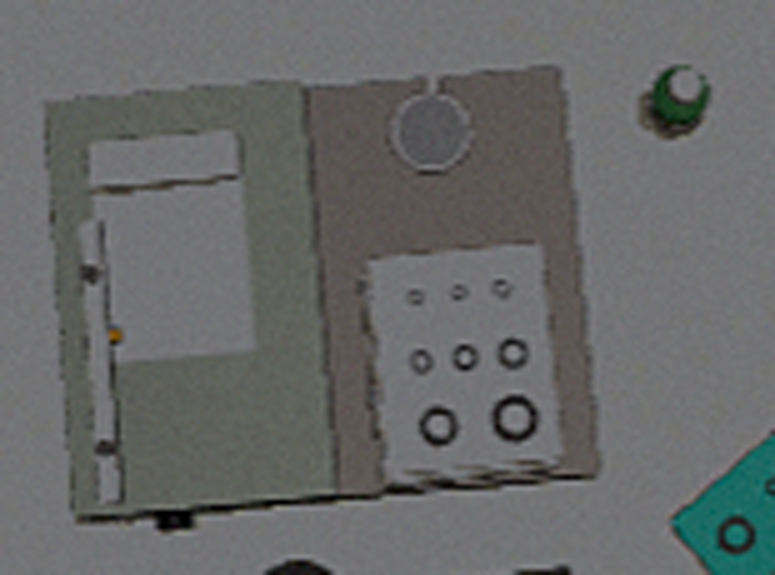

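View pics/side0z.png

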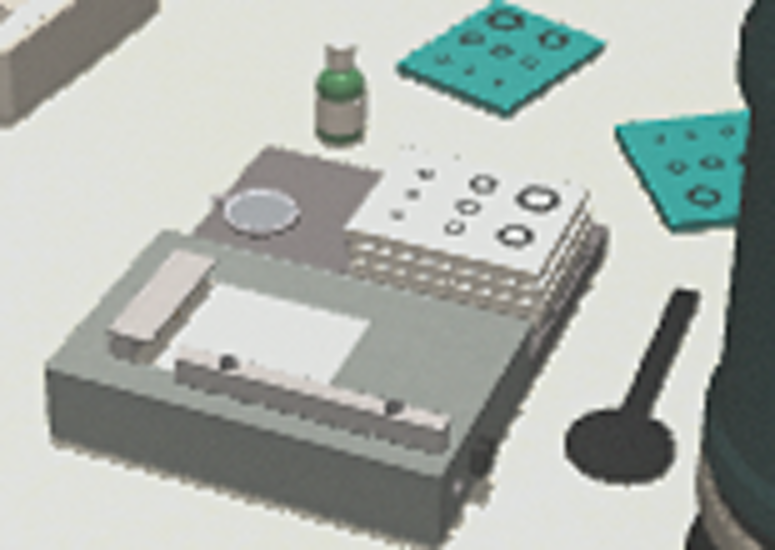

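```bash
cat >vis.py <<'E'
import numpy as np,cv2
from scipy.optimize import least_squares
C={'top':dict(f=556.6240819170546,cx=315.04258992298134,cy=239.5971184788333,k1=-0.135532196867753,rvec=[2.16826439,-2.13306553,0.15480093],tvec=[-0.01598731,0.58959458,1.25209808],o=(230,195)),
'side':dict(f=470.9640347876032,cx=314.3030500678268,cy=239.31441953093926,k1=0.01610150808946169,rvec=[0.6458659,-2.49618063,1.35191226],tvec=[0.50999793,0.21404792,0.97006907],o=(245,205))}
def args(c):return np.array(c['rvec']),np.array(c['tvec']),np.array([[c['f'],0,c['cx']],[0,c['f'],c['cy']],[0,0,1]]),np.array([c['k1'],0,0,0,0.])
def proj(n,P):return cv2.projectPoints(np.array(P,float).reshape(-1,1,3),*args(C[n]))[0][:,0]
def back(n,uv,z):
    r,t,K,d=args(C[n]);R=cv2.Rodrigues(r)[0]
    p=cv2.undistortPoints(np.array(uv,float).reshape(-1,1,2),K,d)[:,0]
    D=np.c_[p,np.ones(len(p))]@R; c=-R.T@t
    return c+D*((z-c[2])/D[:,2])[:,None]
def zm(n,uv):  # zoom(5x) -> full pixel
    return (np.array(uv,float)-2)/5+np.array(C[n]['o'])
def S2W(p,q):
    x,y,a=p;q=np.atleast_2d(q);c,s=np.cos(a),np.sin(a)
    return np.c_[x+c*q[:,0]-s*q[:,1],y+s*q[:,0]+c*q[:,1],q[:,2]]
def W2S(p,P):
    P=np.atleast_2d(P);x,y,a=p;c,s=np.cos(a),np.sin(a);d=P[:,:2]-[x,y]
    return np.c_[c*d[:,0]+s*d[:,1],-s*d[:,0]+c*d[:,1],P[:,2]]
E
cat >fit.py <<'E'
from vis import *
deck=[(.110,.115,.0425),(-.085,.115,.0425),(.110,-.007,.0425),(-.085,-.007,.0425)]
pl=[(.11,-.13,.02),(-.085,-.13,.02)]
T=zm('top',[(45,103),(75,513),(304,85),(336,492),(560,68),(598,475)])
Sd=zm('side',[(45,368),(440,474),(165,230),(530,318)])
def res(p,w=(1,1)):return np.r_[w[0]*(proj('top',S2W(p,deck+pl))-T).ravel(),w[1]*(proj('side',S2W(p,deck))-Sd).ravel()]
for w in((1,1),(1,0),(0,1)):
    r=least_squares(res,[.5,0,0.1],args=(w,));print(w,r.x,np.degrees(r.x[2]));
    if w==(1,1):p=r.x;print(np.round(res(p).reshape(-1,2),1).tolist())
def show(l,n,uv,z):print(l,np.round(W2S(p,back(n,zm(n,uv),z))[:,:2]*1e3,1).tolist(),np.round(back(n,zm(n,uv),z)[:,:2],4).tolist())
show('plate1 top FL,FR,NR,NL','top',[(368,258),(542,243),(562,460),(387,480)],.052)
show('side plate1 FL,NL,NR','side',[(347,230),(540,277),(590,187)],.052)
show('sidefence top','top',[(103,222),(122,500)],.0565)
show('endlip near','top',[(90,190),(240,178)],.057)
show('side sidefence right face top edge','side',[(180,348),(447,418)],.0565)
show('side endlip','side',[(213,262),(150,342)],.057)
show('lens','top',[(431,132)],.024)
print(W2S(p,[0,0,0]))
E
python3 fit.py
```

```text
(1, 1) [0.54777506 0.0487394  0.10117496] 5.796898375246367
[[-0.3, -0.6], [-0.6, 0.8], [-0.2, -1.3], [0.1, 0.6], [0.4, -0.4], [0.5, -0.1], [-0.3, -0.5], [0.3, 0.6], [-0.2, -0.6], [1.0, 0.6]]
(1, 0) [0.5474302  0.0486985  0.10026429] 5.744720379923005
(0, 1) [0.54882409 0.04851409 0.10839144] 6.210371774366276
plate1 top FL,FR,NR,NL [[21.7, -30.4], [21.9, -110.8], [-78.3, -110.9], [-80.6, -30.6]] [[0.5725, 0.0207], [0.5808, -0.0593], [0.4811, -0.0695], [0.4707, 0.0101]]
side plate1 FL,NL,NR [[20.2, -28.2], [-79.4, -28.8], [-77.0, -112.4]] [[0.5707, 0.0227], [0.4717, 0.0121], [0.4825, -0.0708]]
sidefence top [[48.1, 89.7], [-79.8, 90.0]] [[0.5865, 0.1428], [0.4593, 0.1302]]
endlip near [[63.3, 94.6], [63.1, 25.2]] [[0.6012, 0.1492], [0.608, 0.0802]]
side sidefence right face top edge [[50.2, 94.5], [-78.5, 92.9]] [[0.5881, 0.1478], [0.4603, 0.1332]]
side endlip [[65.3, 28.6], [64.3, 96.5]] [[0.6099, 0.0838], [0.602, 0.1512]]
lens [[82.8, -64.9]] [[0.6367, -0.0075]]
[[-0.54989664  0.00683646  0.        ]]
```

```bash
cat >rob.py <<'E'
from station import env
import numpy as np
from vis import S2W,W2S
P=np.array([.54777,.04874,.1012])
def rot(ang,s=1):
    x=s*np.array([np.cos(ang),np.sin(ang),0]);z=np.array([0,0,-1.]);return np.c_[x,np.cross(z,x),z]
def w(x,y,z):return S2W(P,[x,y,z])[0]
def st(l=''):
    s=env.get_state();f=np.array(s['contact_force']);c,sn=np.cos(P[2]),np.sin(P[2])
    fs=np.array([c*f[0]+sn*f[1],-sn*f[0]+c*f[1],f[2]])
    q=W2S(P,s['tcp_pos'])[0]
    print(l,'t%.2f'%s['t'],'st mm',np.round(q*1e3,2),'F_st',np.round(fs,2),'M',np.round(s['wrist_torque'],2),'w%.3f'%s['width'],flush=True)
    return q,fs,s
E
python3 - <<'E'
from rob import *
for a in(P[2],P[2]+np.pi/2):
  for s in(1,-1):
    print(s,[None if (j:=env.ik(w(*p),rot(a,s))) is None else np.round(j,0).tolist() for p in((-.028,-.126,.2),(-.028,.01,.047),(-.095,.05,.047))])
E
```

```text
1 [[-15.0, 4.0, 81.0, -0.0, 96.0, -20.0], [-0.0, 6.0, 95.0, -0.0, 78.0, -6.0], [4.0, -2.0, 104.0, -0.0, 78.0, -2.0]]
-1 [None, None, None]
1 [[-15.0, 4.0, 81.0, -0.0, 96.0, -110.0], [-0.0, 6.0, 95.0, -0.0, 78.0, -96.0], [4.0, -2.0, 104.0, -0.0, 78.0, -92.0]]
-1 [[-15.0, 4.0, 81.0, -0.0, 96.0, 70.0], [-0.0, 6.0, 95.0, -0.0, 78.0, 84.0], [4.0, -2.0, 104.0, -0.0, 78.0, 88.0]]
```

```bash
python3 - <<'E'
from rob import *
env.reach(w(-.03,.03,.18),rot(P[2]));env.gripper_to(.5);st('above')
env.servo_line(w(-.03,.03,.052),velocity=.1);q,f0,_=st('low')
z=.052
while z>.039:
    z-=.001;env.servo_line(w(-.03,.03,z),velocity=.02);q,f,_=st('%.4f'%z)
    if f[2]-f0[2]>2:break
env.servo_line(w(-.03,.03,.08));st()
E
```

```text
above t2.96 st mm [-29.99  29.95 180.01] F_st [-0.25 -0.34  0.58] M [-0.1   0.05  0.07] w0.501
low t4.39 st mm [-29.33  29.97  52.87] F_st [-0.24 -0.42 -0.35] M [-0.08  0.06 -0.02] w0.503
0.0510 t4.64 st mm [-29.79  29.99  51.33] F_st [ 0.17 -0.74 -0.15] M [-0.14  0.03 -0.04] w0.502
0.0500 t4.89 st mm [-30.06  30.01  49.94] F_st [0.01 0.88 0.37] M [-0.05  0.07  0.02] w0.501
0.0490 t5.14 st mm [-30.06  30.01  48.9 ] F_st [ 0.6  -0.05  0.24] M [-0.07  0.1   0.  ] w0.504
0.0480 t5.39 st mm [-30.08  30.02  47.89] F_st [ 0.45  0.33 -0.47] M [-0.08  0.08 -0.  ] w0.503
0.0470 t5.64 st mm [-30.06  30.01  46.92] F_st [-0.74 -0.41 -0.09] M [-0.06  0.1   0.04] w0.504
0.0460 t5.89 st mm [-30.08  30.01  45.9 ] F_st [-0.7   0.34 -0.13] M [-0.05  0.05  0.02] w0.496
0.0450 t6.14 st mm [-30.07  30.01  44.92] F_st [-0.16  0.37 -0.46] M [-0.09  0.02 -0.02] w0.499
0.0440 t6.39 st mm [-30.07  30.    43.9 ] F_st [-0.51  0.49 -0.06] M [-0.04  0.06 -0.04] w0.502
0.0430 t6.64 st mm [-30.04  30.02  42.93] F_st [-0.32  0.61  0.34] M [-0.05  0.07  0.04] w0.500
0.0420 t6.89 st mm [-29.89  30.    42.79] F_st [-1.89 -0.2   4.97] M [-0.07  0.5   0.05] w0.501
 t7.29 st mm [-29.61  29.96  80.06] F_st [ 0.24 -0.56 -0.18] M [-0.04  0.14  0.02] w0.499
```

```bash
python3 - <<'E'
from rob import *
env.servo_line(w(-.028,-.127,.10),velocity=.2)
env.servo_line(w(-.028,-.127,.047),velocity=.06);st('down')
for y in(-.115,-.10,-.08,-.06,-.04,-.02,-.008):
    env.servo_line(w(-.028,y,.047),velocity=.05);q,f,_=st('y%.3f'%y)
    if abs(f[1])>6 or abs(f[2])>5:print('stop');break
import cv2
for n in('top','side'):cv2.imwrite(f'pics/{n}1.png',env.get_image(n)['color'][:,:,::-1])
a=cv2.imread('pics/top1.png')[195:310,230:385];b=cv2.imread('pics/side1.png')[205:315,245:400]
cv2.imwrite('pics/z1.png',cv2.resize(np.vstack([a,b]),None,fx=2.66,fy=2.66,interpolation=cv2.INTER_CUBIC))
E
```

```text
down t9.27 st mm [ -27.6  -127.19   47.51] F_st [ 0.08  1.15 -0.28] M [-0.03  0.03 -0.04] w0.497
y-0.115 t9.66 st mm [ -27.9  -114.5    47.22] F_st [-0.1  -0.48 -0.37] M [-0.07  0.08 -0.02] w0.503
y-0.100 t10.11 st mm [-28.07 -99.48  46.94] F_st [-0.15 -0.01  0.09] M [-0.08  0.08  0.02] w0.501
y-0.080 t10.66 st mm [-28.   -79.62  47.01] F_st [-0.06 -0.46 -0.6 ] M [-0.07  0.05  0.02] w0.499
y-0.060 t11.21 st mm [-27.98 -59.64  47.07] F_st [ 0.17 -0.5  -0.27] M [-0.04  0.09 -0.01] w0.502
y-0.040 t11.76 st mm [-27.98 -39.65  47.03] F_st [ 0.33  0.03 -0.8 ] M [-0.05  0.07  0.03] w0.503
y-0.020 t12.31 st mm [-28.04 -19.58  46.98] F_st [ 0.61 -0.6   0.21] M [-0.06  0.07 -0.06] w0.500
y-0.008 t12.70 st mm [-28.03  -7.59  46.99] F_st [ 0.07 -0.12  0.01] M [-0.    0.11  0.02] w0.496
```

View pics/z1.png

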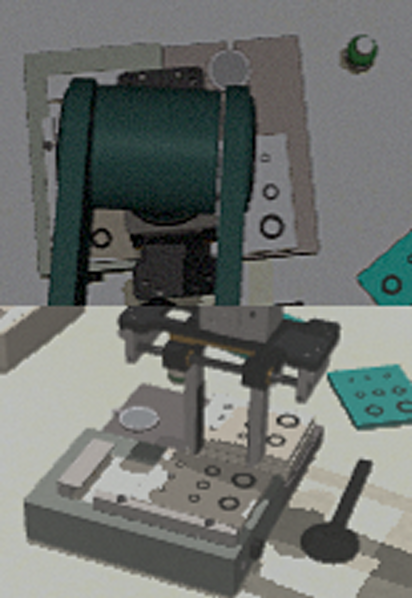

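The top plate now lies on the deck, pushed by both fingers, with its left edge just short of the side fence. The side view shows its dots around (205,480). Next I creep forward until I feel the fence.

```bash
cat >>rob.py <<'E'
def favg(n=6,dt=.02):
    F=[];M=[]
    c,sn=np.cos(P[2]),np.sin(P[2])
    for _ in range(n):
        s=env.get_state();f=s['contact_force'];F.append([c*f[0]+sn*f[1],-sn*f[0]+c*f[1],f[2]]);M.append(s['wrist_torque']);env.hold(dt)
    q=W2S(P,env.get_state()['tcp_pos'])[0]
    return q,np.mean(F,0),np.mean(M,0),s['t']
E
python3 - <<'E'
from rob import *
y=-.008
while y<.018:
    y+=.001;env.servo_line(w(-.028,y,.0465),velocity=.02);q,f,m,t=favg()
    print('%.3f t%.2f'%(y,t),np.round(q*1e3,2),np.round(f,2),np.round(m,2))
    if f[1]<-3.5:break
E
```

```text
-0.007 t13.13 [-28.01  -7.05  46.47] [-0.29  0.19  0.  ] [-0.04  0.05  0.01]
-0.006 t13.48 [-27.99  -6.03  46.51] [ 0.17 -0.35 -0.17] [-0.11  0.03 -0.01]
-0.005 t13.83 [-27.97  -4.94  46.53] [-0.1  -0.07 -0.1 ] [-0.12  0.03 -0.02]
-0.004 t14.18 [-28.01  -3.88  46.5 ] [ 0.09  0.01 -0.12] [-0.08  0.05 -0.01]
-0.003 t14.53 [-28.   -2.9  46.5] [-0.2  -0.28  0.21] [-0.1   0.05 -0.01]
-0.002 t14.88 [-28.    -1.92  46.5 ] [ 0.11 -0.16 -0.03] [-0.09  0.04 -0.  ]
-0.001 t15.23 [-27.99  -0.93  46.52] [-0.53 -0.24 -0.28] [-0.12  0.04 -0.  ]
0.000 t15.58 [-28.     0.07  46.5 ] [-0.07 -0.13 -0.05] [-0.11  0.03  0.  ]
0.001 t15.93 [-28.     1.09  46.51] [-0.03 -0.16 -0.14] [-0.11  0.06 -0.01]
0.002 t16.28 [-27.86   1.79  46.54] [ 0.23 -1.09 -0.25] [-0.34 -0.06  0.02]
0.003 t16.63 [-27.83   1.98  46.6 ] [ 1.03 -5.24 -0.4 ] [-1.07 -0.17  0.04]
```

Fence contact came at finger y = +1.9 mm, which puts the fence face near y = 90 mm as seen in the picture. The force was 5 N with almost no Mz, so both fingers were loaded. Next I back off and go round to the near edge.

```bash
python3 - <<'E'
from rob import *
import cv2
env.servo_line(w(-.028,-.006,.0475),velocity=.05)
env.servo_line(w(-.028,-.006,.11),velocity=.15)
env.reach(w(-.100,.049,.11),rot(P[2]+np.pi/2,-1));env.gripper_to(.3);st('behind')
for n in('top','side'):cv2.imwrite(f'pics/{n}2.png',env.get_image(n)['color'][:,:,::-1])
a=cv2.imread('pics/top2.png')[195:310,230:385];b=cv2.imread('pics/side2.png')[205:315,245:400]
cv2.imwrite('pics/z2.png',cv2.resize(np.vstack([a,b]),None,fx=2.66,fy=2.66,interpolation=cv2.INTER_CUBIC))
E
```

```text
behind t19.55 st mm [-99.97  48.97 110.02] F_st [-0.67 -0.79  0.39] M [-0.06  0.18  0.01] w0.302
```

View pics/z2.png

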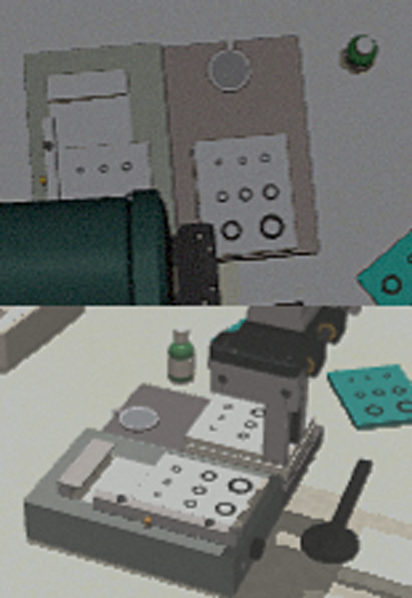

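The plate lies along the side fence, and the brass side feeler now shows on the outside of the fence (top view, about (43,181)), so it is pushed in. Now the forward push.

```bash
python3 - <<'E'
from rob import *
X=-.100;Z=.0462
Y=lambda x:.049+.001*(x+.1)/.066
env.servo_line(w(X,Y(X),Z),velocity=.08);st('down')
for x in(-.085,-.07,-.055,-.046):
    env.servo_line(w(x,Y(x),Z),velocity=.05);q,f,_=st('x%.3f'%x)
    if abs(f[0])>6 or abs(f[2])>5:print('stop');raise SystemExit
while x<-.018:
    x+=.001;env.servo_line(w(x,Y(x),Z),velocity=.02);q,f,m,t=favg()
    print('%.3f t%.2f'%(x,t),np.round(q*1e3,2),np.round(f,2),np.round(m,2))
    if f[0]<-4:break
E
```

```text
down t20.60 st mm [-99.48  48.99  46.74] F_st [-0.26 -0.38  0.5 ] M [-0.02  0.13 -0.03] w0.297
x-0.085 t21.05 st mm [-84.58  49.2   46.27] F_st [-0.73 -0.6  -1.37] M [ 0.01  0.17 -0.03] w0.301
x-0.070 t21.50 st mm [-69.67  49.46  46.16] F_st [ 0.03 -0.2   0.44] M [-0.03  0.14 -0.01] w0.303
x-0.055 t21.95 st mm [-54.63  49.69  46.18] F_st [ 0.72 -0.78 -0.09] M [-0.05  0.13  0.01] w0.299
x-0.046 t22.28 st mm [-45.6   49.8   46.24] F_st [-0.27  0.46 -0.2 ] M [-0.01  0.12 -0.04] w0.301
-0.045 t22.62 [-45.03  49.82  46.23] [0.4  0.2  0.23] [-0.02  0.16  0.  ]
-0.044 t22.97 [-44.11  49.86  46.22] [-0.8  -0.41  0.36] [-0.04  0.27  0.01]
-0.043 t23.32 [-42.95  49.87  46.17] [-0.63 -0.02  0.13] [-0.02  0.23 -0.02]
-0.042 t23.67 [-41.86  49.88  46.18] [-0.54  0.08 -0.2 ] [-0.02  0.23 -0.03]
-0.041 t24.02 [-40.9   49.88  46.19] [-0.24  0.55 -0.03] [-0.05  0.2  -0.  ]
-0.040 t24.37 [-39.91  49.9   46.21] [-0.18  0.23 -0.02] [-0.02  0.22  0.03]
-0.039 t24.72 [-38.91  49.92  46.21] [-0.3  -0.25 -0.  ] [-0.04  0.21 -0.  ]
-0.038 t25.07 [-37.92  49.95  46.2 ] [-0.69 -0.26  0.26] [-0.07  0.23 -0.01]
-0.037 t25.42 [-36.91  49.94  46.19] [-0.31  0.07 -0.07] [-0.03  0.21  0.01]
-0.036 t25.77 [-35.91  49.96  46.21] [-0.5   0.21  0.37] [-0.04  0.23  0.01]
-0.035 t26.12 [-34.98  49.96  46.21] [-0.89 -0.33  0.05] [-0.04  0.29  0.01]
-0.034 t26.47 [-34.86  49.97  46.12] [-4.58 -0.45  3.3 ] [-0.18  1.05 -0.01]
```

Contact came at x = -34.9 mm, which puts the end face at about 73 mm as measured. I back off, clear the arm and look.

```bash
python3 - <<'E'
from rob import *
import cv2
env.servo_line(w(-.045,.0499,.0465),velocity=.04)
env.servo_line(w(-.06,.05,.13),velocity=.15)
env.reach(w(-.10,-.13,.2),rot(P[2]))
st()
for n in('top','side'):cv2.imwrite(f'pics/{n}3.png',env.get_image(n)['color'][:,:,::-1])
a=cv2.imread('pics/top3.png')[195:310,230:385];b=cv2.imread('pics/side3.png')[205:315,245:400]
cv2.imwrite('pics/top3z.png',cv2.resize(a,None,fx=5,fy=5,interpolation=cv2.INTER_CUBIC))
cv2.imwrite('pics/side3z.png',cv2.resize(b,None,fx=5,fy=5,interpolation=cv2.INTER_CUBIC))
E
```

```text
t29.33 st mm [-100.12 -129.73  199.42] F_st [-0.33  0.56 -0.12] M [-0.04  0.06 -0.01] w0.301
```

View pics/top3z.png

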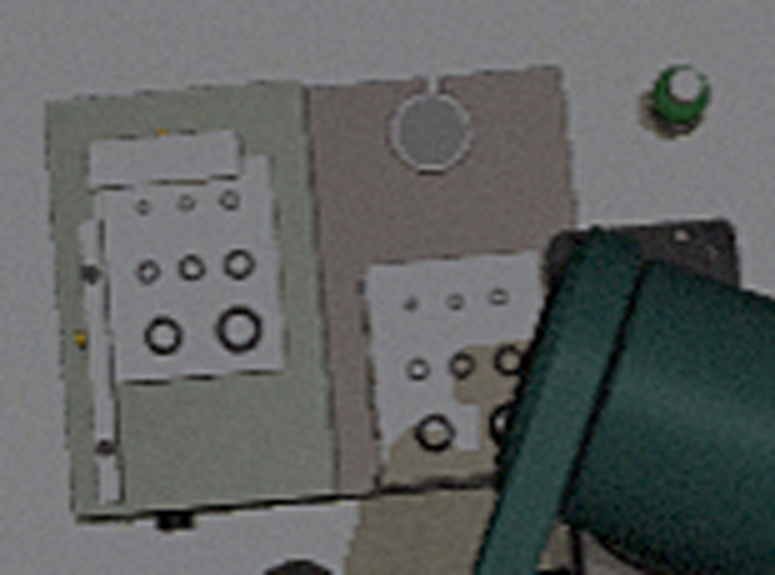

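View pics/side3z.png

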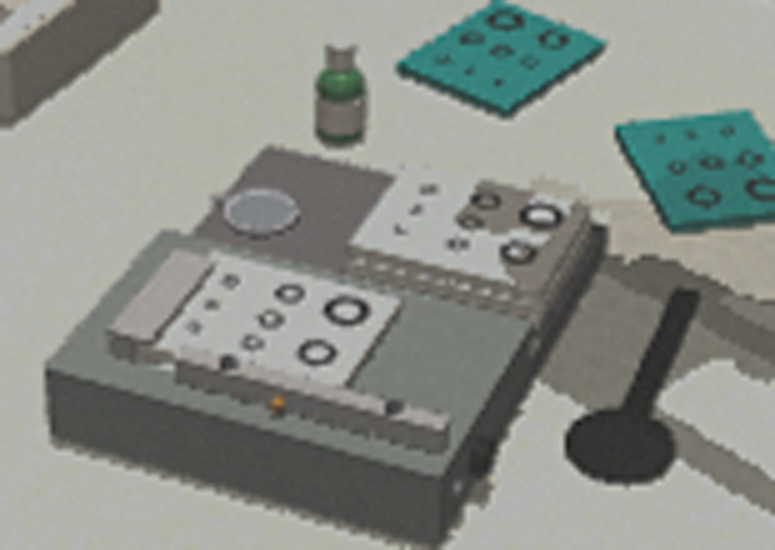

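Both brass pins stand out behind their fences: end feeler at (163,133), side feeler at (79,338). The plate looks square in the corner, and the stack, lens, bottle and paddle have not moved. One pixel is about 2 mm, so I'll confirm the side contact by a light touch.

```bash
python3 - <<'E'
from rob import *
import cv2
def creep(axis,v,end,fix,Z,th):
    while v<end:
        v+=.001;p=(fix,v) if axis else (v,fix)
        env.servo_line(w(*p,Z),velocity=.02);q,f,m,t=favg(5)
        print('%.3f t%.2f'%(v,t),np.round(q*1e3,2),np.round(f,2),np.round(m,2))
        if f[axis]<-th:return
env.reach(w(.015,-.012,.11),rot(P[2]));env.gripper_to(.5)
env.servo_line(w(.015,-.012,.0465),velocity=.08)
env.servo_line(w(.015,-.002,.0465),velocity=.05)
creep(1,-.002,.005,.015,.0465,2.5)
env.servo_line(w(.015,-.008,.0475),velocity=.05);env.servo_line(w(.015,-.008,.11),velocity=.15)
env.reach(w(-.06,.05,.11),rot(P[2]+np.pi/2,-1));env.gripper_to(.3)
env.servo_line(w(-.06,.05,.0465),velocity=.08)
env.servo_line(w(-.039,.05,.0465),velocity=.05)
creep(0,-.039,-.031,.05,.0465,2.5)
env.servo_line(w(-.045,.05,.0465),velocity=.04);env.servo_line(w(-.06,.05,.13),velocity=.15)
env.reach(w(-.10,-.15,.22),rot(P[2]));st()
for n in('top','side'):cv2.imwrite(f'pics/{n}4.png',env.get_image(n)['color'][:,:,::-1])
a=cv2.imread('pics/top4.png')[195:310,230:385]
cv2.imwrite('pics/top4z.png',cv2.resize(a,None,fx=5,fy=5,interpolation=cv2.INTER_CUBIC))
E
```

```text
-0.001 t32.33 [14.98 -1.09 46.49] [ 0.13 -0.1   0.18] [-0.07  0.05  0.01]
0.000 t32.67 [ 1.502e+01 -4.000e-02  4.649e+01] [ 0.08  0.07 -0.3 ] [-0.06  0.05  0.01]
0.001 t33.00 [15.    1.04 46.5 ] [-0.28 -0.22  0.04] [-0.09  0.08  0.02]
0.002 t33.33 [15.06  1.87 46.52] [ 0.13 -1.02 -0.38] [-0.19  0.01  0.04]
0.003 t33.67 [15.14  2.08 46.55] [ 0.5  -4.42 -0.83] [-0.91 -0.14  0.05]
-0.038 t38.44 [-38.14  50.    46.51] [ 0.   -0.31 -0.26] [-0.03  0.14  0.01]
-0.037 t38.77 [-37.02  49.98  46.49] [ 0.12 -0.19  0.2 ] [-0.02  0.13  0.01]
-0.036 t39.11 [-36.01  50.    46.47] [ 0.19  0.33 -0.3 ] [-0.01  0.13  0.01]
-0.035 t39.44 [-34.95  49.99  46.51] [ 0.   -0.1  -0.04] [-0.    0.16  0.01]
-0.034 t39.77 [-34.82  50.01  46.4 ] [-3.82 -0.22  2.51] [-0.11  0.85  0.02]
 t42.67 st mm [-100.08 -149.72  219.41] F_st [-0.08 -0.39 -0.28] M [-0.08  0.07  0.01] w0.303
```

View pics/top4z.png

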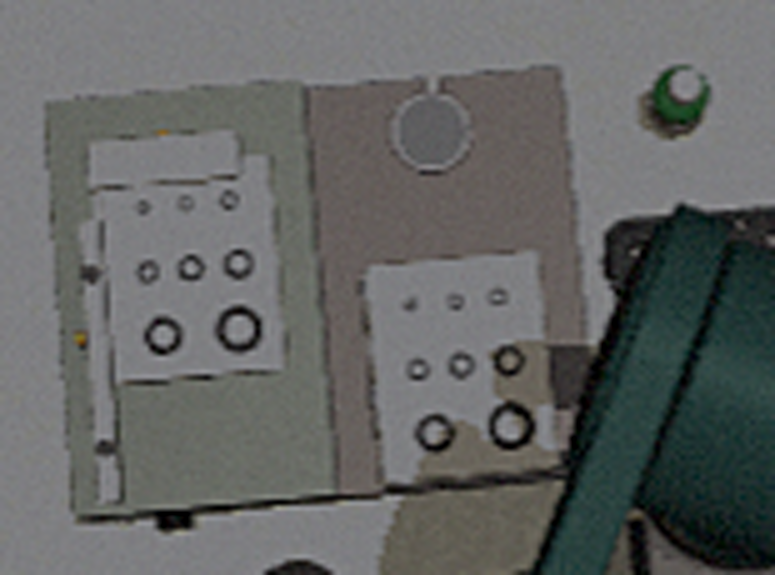

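View pics/side4.png

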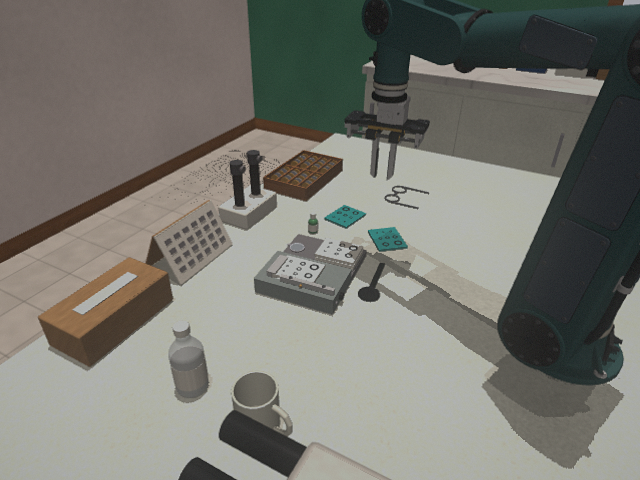

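Both contacts repeat at the same place, within 0.1 mm. The plate is home in the corner, with both pins showing behind the fences at (163,133) and (79,338). Nothing else has moved, and the arm is clear.

```bash
python3 -c "
from station import env
print(env.hand_in())"
```

```text
the job is handed in; nothing more can be done
None
```

The top plate is home in the corner of the viewing deck, and I handed the job in at about 43 s with the arm clear. I slid it flat with two fingertips, first sideways to the side fence, then forward under the lip to the end fence, never lifting it.

- **Fence contact:** a light second touch on each side met firm contact at the same place as the first, within about 0.1 mm. The readings were y 1.98 then 2.08 mm, and x -34.86 then -34.82 mm. Forces at the fences were about 4 to 5 N.
- **Feeler pins:** I could not read the joint values. Both pins show pushed out behind their fences in the pictures.
- **Surroundings:** the lower plates, lens, bottle, paddle and the rest look unmoved. One pixel is about 2 mm in those pictures, so a smaller shift of the lower plates would not show.

No check failed or disagreed beyond the camera's 2 to 4 mm spread.

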